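# Clamp a maple block in the sanding jig with its draw latch

### The arm

A 6-joint arm with a two-finger parallel gripper is mounted at the origin on a cart in front of the work surface, level with it; the furniture and walls round the work are solid. World frame = base frame: x ahead of the robot, y to its left, z up, the work surface at z = 0. Lengths are in mm, angles in rad, forces in N, time in s.
With the tool pointing down it reaches from about 275 to 750 mm from the base axis. Payload 10.2 kg.
Tool frame: the origin (TCP) lies at the very end of the fingers, on their centre line; the grasp point (between the pads) lies 19 mm behind it; z points along the fingers, y is the line along which they close (so a half turn about z gives the same grasp; the last joint's range is limited). The gripper opens to 85 mm and grips with 20 to 120 N. Pads are 22 mm wide; open, the fingers measure 114 mm over their backs; the gripper's body (76 mm by 85 mm) begins 54 mm behind the grasp point. The pads swing forward as they close: fully open they stand 13 mm farther back than shut.
Start: joints at [-0.223, 0.313, 1.498, -0, 1.331, -0.223], TCP at [525.006, -0.013, 209.294] pointing down, gripper open.
Joint ranges: [-2.94, 2.94], [-0.97, 2.17], [0.19, 2.56], [-1.23, 4.37], [0.02, 3.11], [-2.88, 2.88]. Speed limits (rad/s): [2.39, 2.39, 3.01, 3.14, 3.14, 3.14].

### API

Orientations are given as a unit quaternion [w, x, y, z].
In Python, from rig import ctrl gives the robot as it stands.
- The arm moves only by the tool step_arm, never from a script. Its argument "increments" is a list of rows, each a list of 3 entries, a list of its own where there are three numbers: the shift along the tool's x, y, z in cm, then the turn, a rotation vector about the tool's x, y, z in degrees, then the opening in per cent of the stroke, from 0 (shut) to 100 (fully open). A call has 1 to 8 rows; each row is the pose to reach, as a shift and turn from the pose commanded when the call began, along the tool's axes at that moment; what a row does not reach only later rows make up. A row lasts 1/8 s, in which the tool goes at most 62.5 mm and 10.7 degrees, less where a joint would pass 70% of its speed; a pose out of reach is approached as far as the arm can. A call with a gripper value outside its range is refused whole. The fingers move at their own pace and stop on an object; "squeeze" is the grip in N (left out, the last holds). Time passes only in rows, so rows that repeat a pose let the fingers close. It gives the time, the measured TCP pose, the force, the opening and the grip force at its end, in the units of the state.
- ctrl.sense(): the state, without advancing time (a new reading comes with each control period).
- ctrl.capture(name): name is "side" or "top"; returns a dict with "img" (400x640x3 uint8, red, green, blue), "fx", "fy", "cx", "cy" (pixels), "extrinsics" (4x4, takes a point from camera to world coordinates). Camera axes: x right, y down, z forward; pixel columns grow to the right and rows downward; lengths in mm; the calibration is good to about 2 mm. A picture is of the moment at which its call begins. There is no depth.
- ctrl.finish_job(): hands the job in; it is judged then, once.
The state is a dict: "time_s": time; "joints": joint angles; "dq": joint speeds; "tau": joint torques, N m; "eef_pos": TCP position; "ee_rot": TCP orientation; "force": force on the tool from outside, world axes, zero at the start; "wrist_torque": the same for the moment, N m; "grip_width": opening from 0.0 (shut) to 1.0 (fully open); "grip_force": force on a finger pad.
Only numpy, scipy, OpenCV 4.12 (cv2) and the standard library are available. Lean on these libraries where they do the work, as an engineer would, in place of code of your own. Each camera call takes 0.05 s, during which the arm holds its last target. There are 200 camera calls.

### The job

Lay the maple block in the bay of the plywood sanding jig, flat, lengthwise and centred between the wooden fence and the sprung pad of the sliding jaw. Then hook the latch's wire loop over the keeper on the jaw, and after that press the red lever over and down flat, so that the latch snaps over centre and holds the block clamped. Leave the other things on the bench where they are.

Things in the scene. Friction and masses are not known exactly. Their poses are not given: they have to be found in the camera images.
- jig: Plywood sanding jig fixed to the bench. Board x -95 to 95, y -105 to 130 mm, 18 mm thick; origin on the bench top; z up, at yaw 0 x points away from the robot, y to its left. Far half (x = 50): the bay, between a dark wooden fence (face at y = -84 mm, 66 mm wide, top 44 mm above the bench) and the sprung pad of the sliding jaw. Near half (x = -45): draw latch, and keeper on the jaw.
- bay (a point): Middle of the bay's floor, on the board's top (jig x 50, y -17, z 18 mm); axes as the jig's. The block's centre belongs 12.5 mm above it, the block's length along jig y, centred within about 10 mm in x. Before clamping the bay is 134 mm long less the jaw's travel so far; the block is 120 mm.
- block_center (a point): Centre of the loose maple block, 50 (its x) x 120 (its y) x 25 mm (its z, up), about 80 g. Starts flat on the 3 mm thick blue cutting mat to the left of the jig.
- jaw (a joint): Aluminium jaw, sliding in the jig, in m: 0 = fully open (starts 0 to 0.003), grows as it moves along jig -y towards the fence, to 0.03; about 2 N of friction. It carries the keeper on its near side and the pad on its far side.
- pad (a joint): Sprung rubber-faced pad on the jaw, 60 mm wide, 20 to 44 mm above the bench, face at jig y = 50 mm with the jaw open. In m: 0 = relaxed, grows as the block presses it back (4.5 N per mm, stop at 0.010). About 0.007 when the block is properly clamped.
- lever (a joint): Red latch lever, rad: 0 = thrown fully open, leaning towards jig +y, 40 deg above level; it swings up and over; 0.87 is upright; 2.44 is flat, pointing along jig -y. Starts 0.95 to 1.25; friction holds it. With the loop hooked and the block in, the spring pushes it back up if let go at 1.4 to 2.2; dead centre is about 0.26 before flat, beyond it the spring pulls it flat. Under 10 N at the handle.
- lever_pivot (a point): Lever's fixed pivot (jig x -45, y 0, z 44 mm), axis along jig x; axes as the jig's. The wire loop is hinged on the lever's crank, 26 mm from this pivot; the crank is turned 15 deg from the handle (below it when flat), so it stands at 55 deg above jig +y when the lever is fully open.
- lever_end (a point): Middle of the lever's red handle, 55 mm from the lever pivot; the handle is 16 mm wide along jig x, 9 mm thick and 34 mm long, its end 70 mm from the pivot.
- loop_tab (a point): Centre of the red upturned finger tab at the end of the wire loop: 16 mm wide along jig x, 8 mm thick, 30 mm tall along about the point's z; axes are the loop's (x as the jig's x, y from the loop's hinge to its bar). It lies 12.5 mm beyond the bar in loop y and 20 mm above it in loop z. Pinched across x, it can tip between the fingers as the loop swings.
- loop_bar (a point): Middle of the loop's crossbar, a round bar 6 mm thick and 54 mm long along jig x, 80 mm from the loop's hinge on the lever's crank; axes are the loop's. The loop starts thrown back, 100 to 117 deg above jig +y, resting on a stop (10 deg short of the crank's line); swung past upright it drops by its own weight. Moving the loop also turns the lever.
- keeper (a point): Where the bar's centre sits when hooked: on the +y side of the keeper's post, 37 mm above the bench; moves with the jaw; axes as the jig's. The post is 20 mm wide, its face 3 mm to -y of here; its lip reaches 2 mm to +y, from 5 to 9 mm above; a floor 3 mm below reaches 17 mm to +y. To hook, the bar must come down past the lip 5 to 13 mm to +y of here (it reaches 13 with the jaw open) on to the floor.
Things that resemble listed ones, but are neither listed nor needed, are in the scene too. What is shaped like the part that bears block_center but turquoise is not meant.

How it is judged (in metres and radians):
On the way, in this order (a step that is already met when the one before it is completed fails the run):
1. the block lies flat on the board in the bay, between fence and pad, let go (x of block_center in the frame of bay between -0.014 and 0.014 m and y of block_center in the frame of bay between -0.012 and 0.012 m and z of block_center in the frame of bay below 0.016 m and angle between the y axis of block_center and the y axis of jig, either way round below 0.2 rad and contact force between the fingers and maple_block below 0.3 N), for 0.2 s.
2. the loop's bar is down behind the keeper's post, below its lip (y of loop_bar in the frame of keeper between -0.003 and 0.018 m and z of loop_bar in the frame of keeper between -0.005 and 0.004 m), for 0.2 s.
3. the lever is flat and the pad is pressed back by the block (value of joint lever above 2.35 rad and value of joint pad above 0.003 m), for 0.2 s.
At the end, for the whole second after the job is handed in: The lever is flat (above 2.35 rad) and the loop's bar sits behind the keeper's post under its lip (within 4 mm); the block lies flat in the bay, centred within 14 mm in jig x, square within 0.06 rad, at rest, and presses the sprung pad back more than 3 mm (all of step 3 and y of loop_bar in the frame of keeper between -0.003 and 0.004 m and z of loop_bar in the frame of keeper between -0.005 and 0.005 m and x of block_center in the frame of bay between -0.014 and 0.014 m and z of block_center in the frame of bay below 0.016 m and angle between the y axis of block_center and the y axis of jig, either way round below 0.06 rad and linear speed of maple_block below 0.02 m/s); the robot touches nothing.
It fails at once if another thing on the bench is shifted by more than 30 mm (distance of any of sander, square, weight, spool, tape, wax from where it was at the start of the episode above 0.03 m).
It also fails if it takes over 72 s, if anything falls off the work surface, if the arm or the gripper's body presses on something with over 40 N, if the wrist force passes 120 N, or if a joint passes its speed limit or range.

## Working session

There is one attempt and no reset: what is moved stays moved. The work goes in short steps, Python scripts to look and compute and a tool call to move; the robot and the scene stay as the last step left them, time stands still between calls to the robot, and variables do not carry over. Pictures are saved under pics/ and viewed, at most 10 in all, crops included, and the job is handed in when it is done.

Besides the shell and the picture viewer there is one more tool, called as a command line: name --argument value ..., lists and objects as JSON in quotes. step_arm: Moves the arm, as the interface text tells. Its arguments: {"type":"object","properties":{"increments":{"type":"array"},"squeeze":{"type":"number"}},"required":["increments"]}

```bash
ls; mkdir -p pics; python3 - <<'E'
from rig import ctrl
import cv2,numpy as np
s=ctrl.sense();print(s)
for n in("top","side"):
    c=ctrl.capture(n);cv2.imwrite(f"pics/{n}0.png",c["img"][:,:,::-1]);print(n,c["fx"],c["fy"],c["cx"],c["cy"],np.round(c["extrinsics"],3).tolist())
E
```

```text
pics
{'time_s': 0.0, 'joints': array([-2.23386460e-01,  3.13448062e-01,  1.49846241e+00, -1.52756192e-05,
        1.33100251e+00, -2.23396340e-01]), 'dq': array([-0.00132598,  0.00092404,  0.00227373, -0.001894  ,  0.00050946,
       -0.00082821]), 'tau': array([-5.78409599e-04, -4.12261176e+01, -2.59742296e+01, -3.58453699e-04,
        4.11797926e-03, -1.23038126e-05]), 'eef_pos': array([5.24703522e+02, 5.80765235e-02, 2.08726557e+02]), 'ee_rot': array([-5.54669393e-04,  7.07101848e-01,  7.07111407e-01, -3.58068743e-04]), 'force': array([0.19407318, 0.88637249, 0.64638621]), 'wrist_torque': array([-0.06839452, -0.00194771,  0.01009456]), 'grip_force': 0.0, 'grip_width': 0.9976527541117184}
top 488.02106248738306 488.02106248738306 315.53721191016604 202.91759618682127 [[-0.001, -0.993, 0.119, 385.203], [-1.0, 0.001, -0.002, 315.338], [0.002, -0.119, -0.993, 1251.549], [0.0, 0.0, 0.0, 1.0]]
side 407.5845373008793 407.5845373008793 319.98115130089406 202.82188463109722 [[-1.0, 0.02, 0.001, 507.924], [0.008, 0.428, -0.904, 1087.529], [-0.018, -0.904, -0.428, 466.656], [0.0, 0.0, 0.0, 1.0]]
```

View pics/top0.png

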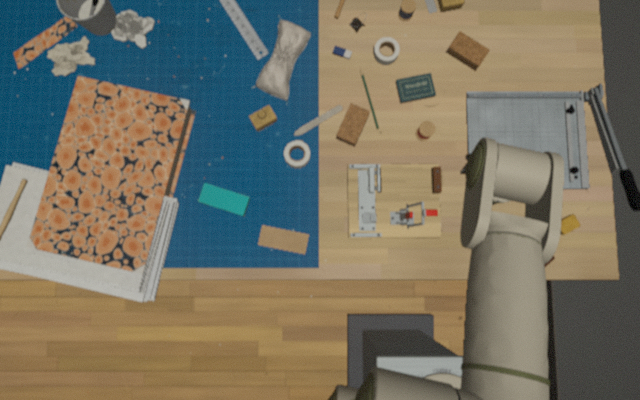

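View pics/side0.png

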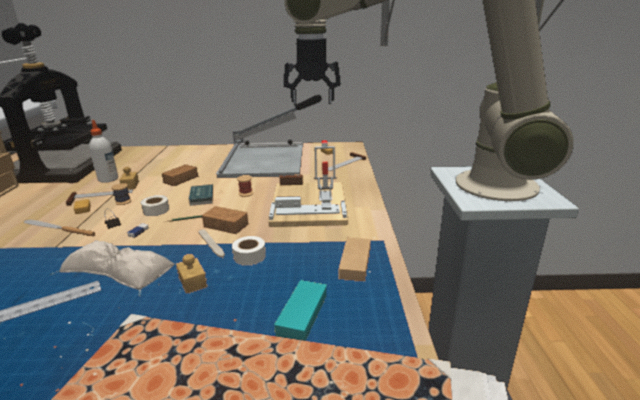

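The top view shows the maple block at (283,239), the turquoise decoy at (223,198), and the jig board spanning roughly (348,164)-(441,238). The latch is at about (410,214) and the fence at (437,180). In the side view the latch stands at (325,165).

```bash
cat > h.py <<'E'
from rig import ctrl
import cv2,numpy as np
def ray(c,u,v):
    E=c["extrinsics"]; d=E[:3,:3]@np.array([(u-c["cx"])/c["fx"],(v-c["cy"])/c["fy"],1.]); return E[:3,3],d
def onz(c,u,v,z):
    o,d=ray(c,u,v); return o+d*(z-o[2])/d[2]
def proj(c,p):
    E=c["extrinsics"]; q=E[:3,:3].T@(np.array(p,float)-E[:3,3]); return np.array([c["fx"]*q[0]/q[2]+c["cx"],c["fy"]*q[1]/q[2]+c["cy"]])
def tri(a,pa,b,pb):
    oa,da=ray(a,*pa);ob,db=ray(b,*pb)
    A=np.stack([da,-db],1);t=np.linalg.lstsq(A,ob-oa,rcond=None)[0]
    P,Q=oa+da*t[0],ob+db*t[1];return (P+Q)/2,np.linalg.norm(P-Q)
def blobs(img,lo,hi,box,minA=8):
    x0,y0,x1,y1=box;h=cv2.cvtColor(img,cv2.COLOR_RGB2HSV)[y0:y1,x0:x1]
    m=cv2.inRange(h,np.array(lo),np.array(hi))
    if lo[0]==0: m|=cv2.inRange(h,np.array([172,lo[1],lo[2]]),np.array([180,hi[1],hi[2]]))
    cs,_=cv2.findContours(m,cv2.RETR_EXTERNAL,cv2.CHAIN_APPROX_NONE,offset=(x0,y0))
    return [c for c in cs if len(c)>=minA]
def crop(c,box,name,s):
    x0,y0,x1,y1=box;cv2.imwrite(name,cv2.resize(c["img"][y0:y1,x0:x1,::-1],None,fx=s,fy=s,interpolation=cv2.INTER_CUBIC))
E
python3 - <<'E'
from h import *
t=ctrl.capture("top");s=ctrl.capture("side")
a=t["img"][155:270,250:450];b=s["img"][130:290,250:390]
a=cv2.resize(a,(800,460),interpolation=cv2.INTER_CUBIC);cv2.imwrite("pics/ct.png",a[:,:,::-1])
cv2.imwrite("pics/cs.png",cv2.resize(b,(525,600),interpolation=cv2.INTER_CUBIC)[:,:,::-1])
print("block")
for c in blobs(t["img"],(5,60,100),(28,255,255),(250,215,316,262),20):
    r=cv2.minAreaRect(c);bx=cv2.boxPoints(r);P=np.array([onz(t,*p,28) for p in bx]);print(np.round(P.mean(0),1),np.round(P,1)[:,:2].tolist(),[round(np.linalg.norm(P[i]-P[i-1])) for i in range(4)])
print("board")
for c in blobs(t["img"],(10,20,150),(35,255,255),(343,155,446,250),60)[:0]: pass
for p in [(348,164),(438.5,165.5),(441,237),(350,238)]: print(np.round(onz(t,*p,18),1))
for n,c,bx in(("top",t,(343,160,446,245)),("side",s,(265,130,375,230))):
  for k in blobs(c["img"],(0,140,90),(6,255,255),bx,4): print(n,cv2.boundingRect(k),k.reshape(-1,2).mean(0))
E
```

```text
block
[440.8 394.   28. ] [[428.9, 456.9], [476.1, 448.1], [452.5, 330.8], [405.6, 340.1]] [119, 48, 120, 48]
board
[634. 229.  18.]
[630.   -3.7  18. ]
[446.4  -4.3  18. ]
[444.1 225.6  18. ]
top (407, 212, 5, 6) [409.66666667 215.        ]
top (426, 210, 11, 6) [431.46153846 212.26923077]
side (323, 162, 5, 12) [324.82758621 167.31034483]
side (322, 140, 5, 3) [323.77777778 140.88888889]
```

View pics/ct.png

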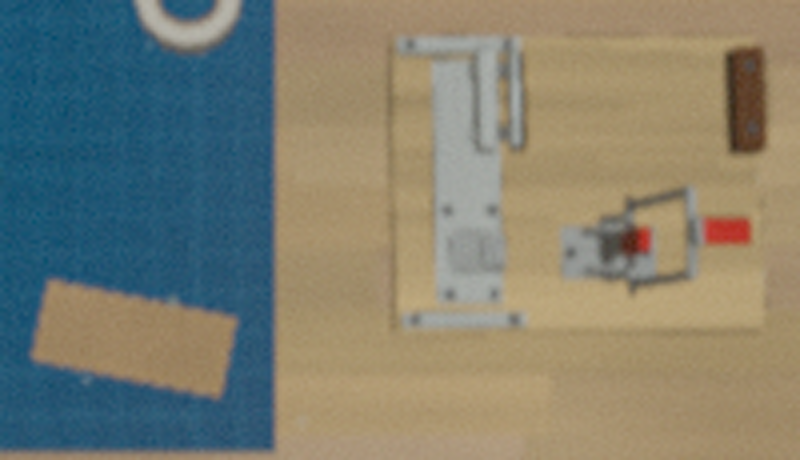

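View pics/cs.png

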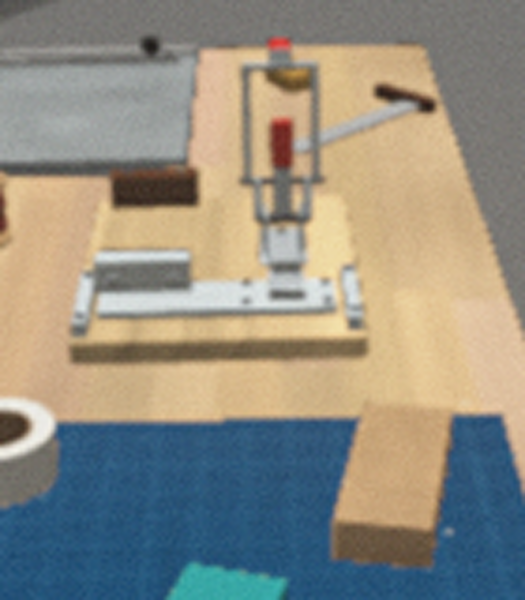

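The top crop gives the board corners at about (347.8,164.3), (440.8,164.3), (441.2,237) and (347.8,237). The keeper is at (368,217), the lever end at (409,215), the bar at (423,212) and the tab at (432,212.5). The side crop shows the loop upright, with its tab at (324,142) and the handle at (325,167).

```bash
python3 - <<'E'
from h import *
t=ctrl.capture("top");s=ctrl.capture("side")
for p in [(347.8,164.3),(440.8,164.3),(441.2,237),(347.8,237)]: print("corner top",np.round(onz(t,*p,18),1))
# side: board near-edge top corners (left=far x), crop scale 3.75
for p in [(72,345),(366,341)]: print("side +y edge",np.round(onz(s,250+p[0]/3.75,130+p[1]/3.75,18),1))
print("fence L top",np.round(onz(t,250+728/4,155+48/4,44),1),np.round(onz(t,250+731/4,155+151/4,44),1))
print("fence R top",np.round(onz(t,250+765/4,155+48/4,44),1))
print("pad face", np.round(onz(t,250+525/4,155+40/4,44),1),np.round(onz(t,250+524/4,155+148/4,44),1))
print("tab",tri(t,(431.5,212.3),s,(324,141)))
print("bar",tri(t,(250+692/4,155+232/4),s,(250+280/3.75,130+66/3.75)))
print("handle",tri(t,(409.7,215),s,(324.8,163)))
print("block side check: proj corners",[np.round(proj(s,p),1).tolist() for p in [(428.9,456.9,28),(476.1,448.1,28),(452.5,330.8,28),(405.6,340.1,28)]])
for c in blobs(s["img"],(5,60,90),(28,255,255),(330,230,378,285),20): print(cv2.boundingRect(c))
E
```

```text
corner top [633.3 229.5  18. ]
corner top [633.1  -9.7  18. ]
corner top [446.4  -4.8  18. ]
corner top [446.6 231.2  18. ]
side +y edge [629.2 239.4  18. ]
side +y edge [444.9 241.9  18. ]
fence L top [621.   19.5  44. ] [555.6  19.6  44. ]
fence R top [621.   -3.8  44. ]
pad face [626.2 147.1  44. ] [557.6 148.9  44. ]
tab (array([495.23846499,  51.00749013, 155.39022075]), np.float64(0.141646288949605))
bar (array([494.44110413,  67.43517051, 142.62075514]), np.float64(1.1150744837653315))
handle (array([494.0457455 ,  91.20939415, 108.66341165]), np.float64(0.7694372201922499))
block side check: proj corners [[364.2, 270.1], [338.6, 267.9], [347.0, 236.3], [369.4, 238.1]]
(330, 230, 48, 51)
```

Jig origin is about (539, 98.5) with yaw near 0. The latch fit is crank 111°, loop 101°, with the tab at jig (-46.6, 155.6) in y, z, and the measured tab agrees. The block is at (441, 394), turned -11.3°.

step_arm --increments '[[[5,-1,-1],[0,0,0],100],[[11,-2,-2],[0,0,3],100],[[17,-4,-2],[0,0,5],100],[[23,-5,-2],[0,0,7],100],[[29,-6,-2],[0,0,9],100],[[35,-7.5,0],[0,0,11.3],100],[[39.4,-8.4,4],[0,0,11.3],100],[[39.4,-8.4,9],[0,0,11.3],100]]' --squeeze 30

```text
time_s: 1.3
eef_pos: [440.0, 396.9, 118.2]
ee_rot: [-0.0, 0.772, 0.636, 0.001]
force: [0.8, -0.1, -0.9]
grip_width: 1.002
grip_force: 0.0
```

step_arm --increments '[[[0,0,0],[0,0,0],100],[[0,0,0],[0,0,0],100],[[0,0,0],[0,0,0],100]]'

```text
time_s: 1.68
eef_pos: [442.2, 394.1, 121.7]
ee_rot: [0.0, 0.774, 0.634, 0.002]
force: [0.1, -0.5, 1.1]
grip_width: 0.996
grip_force: 0.0
```

step_arm --increments '[[[0,0,4],[0,0,0],100],[[0,0,8],[0,0,0],100],[[0,0,10.3],[0,0,0],100],[[0,0,11.1],[0,0,0],100],[[0,0,11.1],[0,0,0],100],[[0,0,11.1],[0,0,0],50],[[0,0,11.1],[0,0,0],50],[[0,0,11.1],[0,0,0],45]]'

```text
time_s: 2.68
eef_pos: [441.2, 394.1, 8.8]
ee_rot: [0.0, 0.773, 0.634, 0.0]
force: [-0.2, 0.7, -0.9]
grip_width: 0.45
grip_force: 0.0
```

step_arm --increments '[[[0,0,0],[0,0,0],40],[[0,0,0],[0,0,0],40],[[0,0,0],[0,0,0],40],[[0,0,0],[0,0,0],40],[[0,0,-2],[0,0,0],40],[[0,0,-5],[0,0,0],40],[[0,0,-9],[0,0,0],40],[[0,0,-11],[0,0,0],40]]'

```text
time_s: 3.68
eef_pos: [441.5, 394.3, 120.5]
ee_rot: [0.0, 0.773, 0.634, 0.001]
force: [0.6, 0.8, -0.6]
grip_width: 0.399
grip_force: 0.0
```

```bash
python3 - <<'E'
from h import *
s=ctrl.capture("side");t=ctrl.capture("top")
a=cv2.resize(s["img"][130:310,280:440],(533,600));b=cv2.resize(t["img"][170:290,230:310],None,fx=3.3,fy=3.3,interpolation=cv2.INTER_CUBIC)
o=np.zeros((600,800,3),np.uint8);o[:,:533]=a;h,w=b.shape[:2];o[:h,533:533+w]=b;cv2.imwrite("pics/l1.png",o[:,:,::-1])
E
```

```text
(no output)
```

View pics/l1.png

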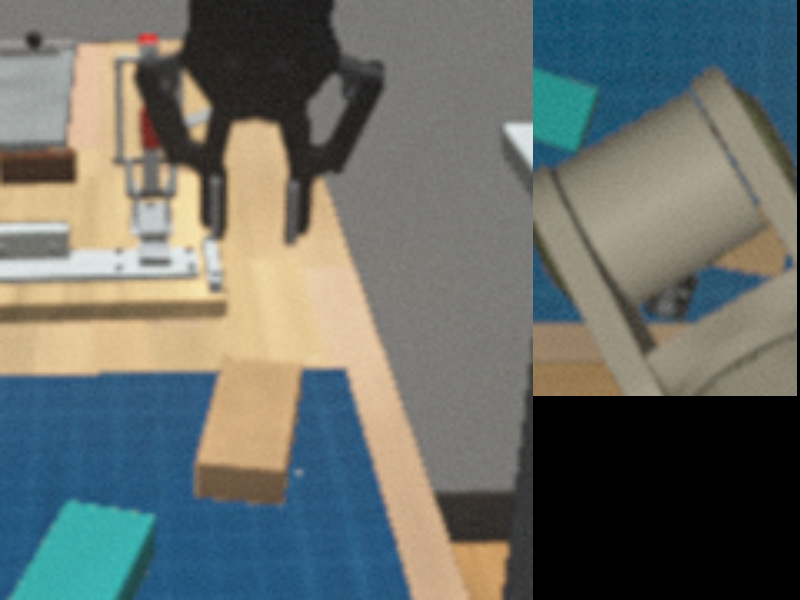

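```bash
python3 - <<'E'
from h import *
s=ctrl.capture("side");t=ctrl.capture("top");st=ctrl.sense()
print(st["eef_pos"],st["grip_width"],proj(s,st["eef_pos"]),proj(t,st["eef_pos"]))
print(proj(s,(441,394,28)),proj(t,(441,394,28)), proj(s,(441,394,8.8)))
E
```

```text
[440.73049442 393.83035253 117.58108706] 0.3961677789644195 [355.84026398 211.96136456] [280.63349399 237.45499498]
[354.85081551 252.08437932] [283.03144928 239.10014297] [354.67778681 260.18889407]
```

```bash
python3 - <<'E'
from h import *
s=ctrl.capture("side")
for z in (209,222,230,240): print(z,proj(s,(525,0,z)))
im=cv2.cvtColor(cv2.imread("pics/side0.png"),cv2.COLOR_BGR2GRAY)
for n,img,c0,c1,r0 in(("start",im,280,345,85),("now",cv2.cvtColor(s["img"],cv2.COLOR_RGB2GRAY),330,380,185)):
    m=img[r0:r0+35,c0:c1]<60; rows=np.where(m.any(1))[0]+r0; 
    for r in rows[-8:]: print(n,r,(np.where(m[r-r0])[0]+c0).tolist())
for z in (117,125,130,140): print(z,proj(s,(441,394,z)))
E
```

```text
209 [312.28131686 116.33413401]
222 [312.15226966 111.48958459]
230 [312.07219802 108.48362205]
240 [311.97139483 104.69937814]
start 102 [302, 303, 304, 305, 306, 307, 308, 309, 310, 311, 312, 313, 314, 315, 316, 317]
start 103 [299, 300, 301, 302, 303, 304, 305, 306, 307, 308, 309, 310, 311, 312, 313, 314, 315]
start 104 [295, 296, 297, 298, 299, 300, 301, 302, 303, 304, 305, 306, 307, 308, 309, 310, 311, 312]
start 105 [295, 296, 297, 298, 299, 300, 301, 302, 303, 304, 305, 306, 307, 308, 309, 310]
start 106 [295, 296, 297, 298, 299, 300, 301, 302, 303, 304, 305, 306, 307]
start 107 [296, 297, 298, 299, 300, 301, 302, 303, 304, 305]
start 108 [295, 296, 297, 298, 299, 300, 301, 302]
start 109 [296, 297, 298, 299, 300]
now 192 [342, 347, 370, 371, 372]
now 193 [342, 347, 370, 371, 372]
now 194 [342, 347, 370, 371, 372]
now 195 [342, 370, 371, 372]
now 196 [341, 342, 346, 347, 370, 371]
now 197 [342, 347, 370, 371]
now 198 [370, 371]
now 199 [346, 370, 371]
117 [355.70069346 212.27683057]
125 [355.7811881  208.50653097]
130 [355.83186023 206.13309262]
140 [355.93405284 201.34647902]
```

The fingers closed above the block, which hasn't moved. In both pictures the tips sit about 15-18 mm higher than the reported TCP, so I'll allow for that and go lower in small checks.

step_arm --increments '[[[0,0,0],[0,0,0],100],[[0,0,2],[0,0,0],100],[[0,0,6],[0,0,0],100],[[0,0,10],[0,0,0],100],[[0,0,11],[0,0,0],100],[[0,0,11.6],[0,0,0],100],[[0,0,12.1],[0,0,0],100],[[0,0,12.1],[0,0,0],100]]'

```text
time_s: 4.92
eef_pos: [441.3, 394.2, -2.1]
ee_rot: [0.0, 0.773, 0.634, 0.0]
force: [-0.4, 0.3, 0.4]
grip_width: 1.001
grip_force: 0.0
```

step_arm --increments '[[[0,0,0],[0,0,0],50],[[0,0,0],[0,0,0],45],[[0,0,0],[0,0,0],45],[[0,0,0],[0,0,0],45]]'

```text
time_s: 5.42
eef_pos: [441.3, 394.1, -2.1]
ee_rot: [0.0, 0.773, 0.634, 0.0]
force: [-0.8, -1.1, 5.2]
grip_width: 0.57
grip_force: 31.6
```

step_arm --increments '[[[0,0,0],[0,0,0],75],[[0,0,0],[0,0,0],75],[[0,0,0.6],[0,0,0],75],[[0,0,0.6],[0,0,0],75],[[0,0,0.6],[0,0,0],45],[[0,0,0.6],[0,0,0],45],[[0,0,0.6],[0,0,0],45],[[0,0,0.6],[0,0,0],45]]'

```text
time_s: 6.42
eef_pos: [441.0, 394.0, -8.7]
ee_rot: [0.0, 0.773, 0.634, 0.0]
force: [1.0, 0.2, 0.1]
grip_width: 0.573
grip_force: 32.0
```

step_arm --increments '[[[0,0,-1],[0,0,0],45],[[0,0,-4],[0,0,0],45],[[0,0,-8],[0,0,0],45],[[0,0,-12],[0,0,0],45],[[0,0,-16],[0,0,0],45],[[0,0,-20.5],[0,0,0],45],[[0,0,-20.5],[0,0,0],45],[[0,0,-20.5],[0,0,0],45]]'

```text
time_s: 7.42
eef_pos: [440.6, 393.8, 195.8]
ee_rot: [-0.0, 0.773, 0.634, -0.001]
force: [0.1, 0.5, -0.4]
grip_width: 0.58
grip_force: 31.9
```

step_arm --increments '[[[-4,3,0],[0,0,-2],45],[[-8.5,6.5,0],[0,0,-4],45],[[-13,10,0],[0,0,-6],45],[[-17.5,13,0],[0,0,-8],45],[[-22,16.5,0],[0,0,-9.5],45],[[-26,19.5,0],[0,0,-10.8],45],[[-27.7,20.7,0],[0,0,-10.8],45],[[-27.7,20.7,0],[0,0,-10.8],45]]'

```text
time_s: 8.43
eef_pos: [589.5, 81.2, 195.2]
ee_rot: [-0.001, 0.711, 0.703, -0.001]
force: [-0.4, 0.6, -0.6]
grip_width: 0.574
grip_force: 31.9
```

step_arm --increments '[[[0,0,4],[0,0,0],45],[[0,0,8],[0,0,0],45],[[0,0,12],[0,0,0],45],[[0,0,14],[0,0,0],45],[[0,0,14],[0,0,0],45],[[0,0,14],[0,0,0],45]]'

```text
time_s: 9.18
eef_pos: [590.0, 82.6, 57.4]
ee_rot: [0.0, 0.71, 0.704, 0.001]
force: [0.1, -0.6, -0.2]
grip_width: 0.574
grip_force: 31.9
```

```bash
python3 - <<'E'
from h import *
s=ctrl.capture("side");t=ctrl.capture("top");st=ctrl.sense();print(st["eef_pos"],st["ee_rot"],st["grip_width"])
a=cv2.resize(s["img"][100:220,240:360],(600,600),interpolation=cv2.INTER_CUBIC);b=cv2.resize(t["img"][155:245,340:445],(200,171),interpolation=cv2.INTER_CUBIC)
o=np.zeros((600,800,3),np.uint8);o[:,:600]=a;o[:171,600:]=b;cv2.imwrite("pics/l2.png",o[:,:,::-1])
p=st["eef_pos"];zb=p[2]+8.7+3
for dx,dy in((-25,60),(25,60)):
  for z in(zb,zb+25): print(dx,z,(proj(s,(p[0]+dx,p[1]+dy,z))-[240,100])*5)
E
```

```text
[590.1575978   82.22690282  57.51133982] [6.82278785e-04 7.10013724e-01 7.04187200e-01 6.57931904e-04] 0.5762744925989887
-25 69.21133982107176 [286.24447138 426.54599558]
-25 94.21133982107176 [284.12036382 380.20863657]
25 69.21133982107176 [186.81629457 428.53053295]
25 94.21133982107176 [183.64347343 382.21629514]
```

View pics/l2.png

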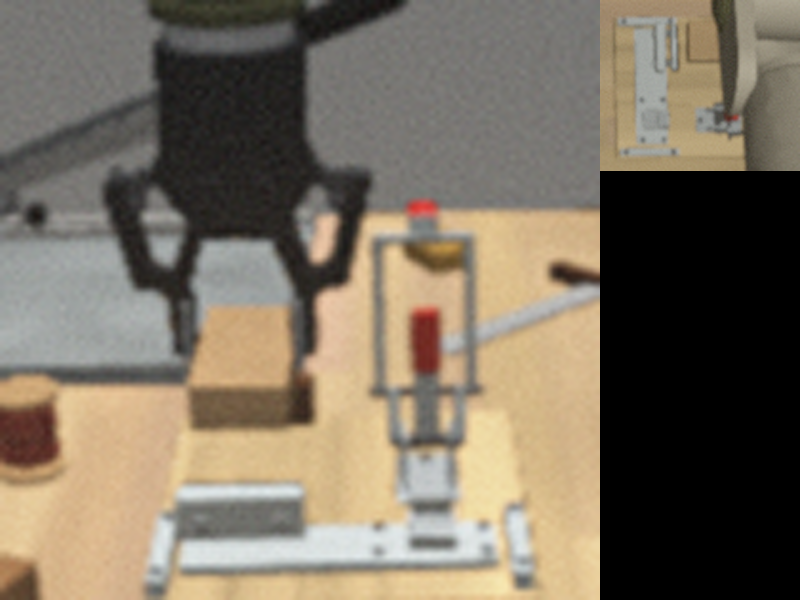

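The block hangs level, its face corners within a pixel of prediction (crop (190,424) and (290,427)), and it is lined up with the pad and fence. Next I lower it 51 mm.

step_arm --increments '[[[0,0,2.5],[0,0,0],45],[[0,0,4.2],[0,0,0],45],[[0,0,4.8],[0,0,0],45],[[0,0,5],[0,0,0],45],[[0,0,5],[0,0,0],45],[[0,0,5],[0,0,0],45]]'

```text
time_s: 10.02
eef_pos: [590.0, 81.8, 6.8]
ee_rot: [0.0, 0.71, 0.704, 0.0]
force: [-0.6, 0.4, -1.0]
grip_width: 0.576
grip_force: 31.9
```

step_arm --increments '[[[0,0,0.1],[0,0,0],62],[[0,0,0.1],[0,0,0],68],[[0,0,0.1],[0,0,0],72],[[0,0,0.1],[0,0,0],72],[[0,0,-3],[0,0,0],72],[[0,0,-8],[0,0,0],72],[[0,0,-14],[0,0,0],72],[[0,0,-20],[0,0,0],72]]'

```text
time_s: 11.02
eef_pos: [589.2, 81.8, 208.1]
ee_rot: [-0.0, 0.71, 0.704, -0.0]
force: [0.2, -0.9, -0.7]
grip_width: 0.719
grip_force: 0.0
```

step_arm --increments '[[[-6,3,0],[0,0,0],60],[[-12,5,0],[0,0,0],40],[[-12,5,0],[0,0,0],40],[[-12,5,0],[0,0,0],40]]'

```text
time_s: 11.52
eef_pos: [638.4, -38.6, 205.9]
ee_rot: [-0.0, 0.71, 0.704, -0.0]
force: [-0.3, -0.0, 0.5]
grip_width: 0.4
grip_force: 0.0
```

```bash
python3 - <<'E'
from h import *
s=ctrl.capture("side");t=ctrl.capture("top");st=ctrl.sense();print(st["eef_pos"],st["ee_rot"],st["grip_width"])
a=cv2.resize(s["img"][130:220,260:360],(444,400),interpolation=cv2.INTER_CUBIC);b=cv2.resize(t["img"][155:245,340:445],(525,450),interpolation=cv2.INTER_CUBIC)
o=np.zeros((450,800,3),np.uint8);o[:400,:400]=a[:,:400];o[:,400:]=b[:,:400];cv2.imwrite("pics/l3.png",o[:,:,::-1])
P=[np.array((589+dx,81.5+dy,43.)) for dx,dy in((-25,-60),(-25,60),(25,60),(25,-60))]
print([((proj(t,p)-[340,155])*5+[400,0]).round().tolist() for p in P]);print([((proj(s,p)-[260,130])*4.44).round().tolist() for p in P])
for n,c,bx in(("top",t,(343,160,446,245)),("side",s,(265,130,375,230))):
  for k in blobs(c["img"],(0,140,90),(6,255,255),bx,4): print(n,cv2.boundingRect(k),k.reshape(-1,2).mean(0))
E
```

```text
[638.41580298 -37.3805961  206.40124883] [-1.50962490e-04  7.09731075e-01  7.04472693e-01  5.76573167e-05] 0.40015831223283466
[[859.0, 172.0], [619.0, 173.0], [618.0, 74.0], [856.0, 74.0]]
[[177.0, 210.0], [169.0, 287.0], [82.0, 289.0], [98.0, 211.0]]
top (407, 212, 7, 6) [410.47058824 215.23529412]
top (429, 210, 11, 6) [433.53846154 212.23076923]
side (323, 162, 5, 12) [324.75 167.5 ]
side (322, 141, 5, 2) [324.    141.625]
```

View pics/l3.png

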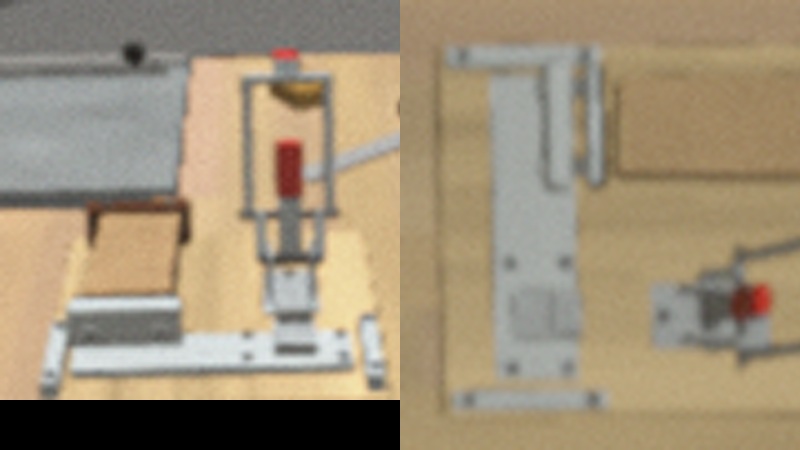

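The block lies square in the bay, with its left end at crop x=617 (predicted 619), a gap of about 5 mm to the pad at x=605, and the jaw about open. Next I compute the loop path.

```bash
cat > path.py <<'E'
import numpy as np
R=np.radians
def fk(c,f):
    h=np.array([26*np.cos(R(c)),44+26*np.sin(R(c))]);b=h+80*np.array([np.cos(R(f)),np.sin(R(f))])
    return h,b,b+12.5*np.array([np.cos(R(f)),np.sin(R(f))])+20*np.array([-np.sin(R(f)),np.cos(R(f))])
def ik(by,bz):
    d=np.hypot(by,bz-44);a=np.degrees(np.arctan2(bz-44,by))
    c=a+np.degrees(np.arccos((676+d*d-6400)/(52*d)));h=fk(c,0)[0];return c,np.degrees(np.arctan2(bz-h[1],by-h[0]))
E
python3 - <<'E'
from h import *;from path import *
t=ctrl.capture("top");s=ctrl.capture("side")
O=np.array([539,98.5,0])
print("tab",tri(t,(433.8,212.5),s,(324.3,141.5))[0]-O,"handle end",tri(t,(410.3,214.7),s,(324.8,162.5))[0]-O)
for c in (111,115,119,122): h,b,tb=fk(c,c-10);print(c,h.round(),b.round(1),tb.round(1),"handle68",(68*np.cos(R(c-15))).round(1),(44+68*np.sin(R(c-15))).round(1), [proj(t,O+[-45,*tb]).round(1),proj(s,O+[-45,*tb]).round(1)])
for w in [(115,105),(112,85),(106,65),(98,45),(88,28),ik(88,75),ik(86,60),ik(86,48),ik(85,40),ik(85,37)]:
    h,b,tb=fk(*w);print(np.round(w,1),"bar",b.round(1),"tab",tb.round(1))
E
```

```text
tab [-44.25949338 -53.41555489 152.27545373] handle end [-44.66563043  -8.50512274 109.63451046]
111 [-9. 68.] [-24.6 146.8] [-46.6 155.3] handle68 -7.1 111.6 [array([431.1, 212.9]), array([324.5, 141.1])]
115 [-11.  68.] [-31.7 144.8] [-54.2 151.7] handle68 -11.8 111.0 [array([434.1, 213. ]), array([324.4, 141.6])]
119 [-13.  67.] [-38.7 142.4] [-61.6 147.7] handle68 -16.5 110.0 [array([436.9, 213.2]), array([324.4, 142.2])]
122 [-14.  66.] [-43.7 140.2] [-67.  144.3] handle68 -19.9 109.0 [array([438.9, 213.4]), array([324.4, 142.9])]
[115 105] bar [-31.7 144.8] tab [-54.2 151.7]
[112  85] bar [ -2.8 147.8] tab [-21.6 162. ]
[106  65] bar [ 26.6 141.5] tab [ 13.8 161.3]
[98 45] bar [ 53.  126.3] tab [ 47.6 149.3]
[88 28] bar [ 71.5 107.5] tab [ 73.2 131.1]
[71.5  4.5] bar [88. 75.] tab [98.9 95.9]
[75.5 -6.6] bar [86. 60.] tab [100.7  78.4]
[ 70.5 -14.9] bar [86. 48.] tab [103.2  64.1]
[ 67.3 -20.5] bar [85. 40.] tab [103.7  54.4]
[ 64.8 -22.4] bar [85. 37.] tab [104.2  50.7]
```

step_arm --increments '[[[3,-5,0],[0,0,0],50],[[6,-10,0],[0,0,0],50],[[8.1,-14.5,0],[0,0,0],50],[[8.1,-14.5,0],[0,0,0],50],[[8.1,-14.5,0],[0,0,0],50]]'

```text
time_s: 12.35
eef_pos: [494.8, 43.9, 206.8]
ee_rot: [0.001, 0.71, 0.704, 0.0]
force: [0.5, -0.2, -0.6]
grip_width: 0.501
grip_force: 0.0
```

step_arm --increments '[[[0,0,3],[0,0,0],50],[[0,0,6],[0,0,0],50],[[0,0,6],[0,0,0],50]]'

```text
time_s: 12.72
eef_pos: [494.1, 43.4, 144.7]
ee_rot: [-0.002, 0.71, 0.704, -0.001]
force: [0.5, 0.3, 0.4]
grip_width: 0.497
grip_force: 0.0
```

```bash
python3 - <<'E'
from h import *
s=ctrl.capture("side");t=ctrl.capture("top");st=ctrl.sense();print(st["eef_pos"],st["ee_rot"],st["grip_width"])
a=cv2.resize(s["img"][80:200,270:380],(550,600),interpolation=cv2.INTER_CUBIC);b=cv2.resize(t["img"][190:240,395:445],(250,250),interpolation=cv2.INTER_CUBIC)
o=np.zeros((600,800,3),np.uint8);o[:,:550]=a;o[:250,550:]=b;cv2.imwrite("pics/l4.png",o[:,:,::-1])
p=st["eef_pos"]
for dz in(0,15,25): print(dz,(proj(s,p+[0,0,dz])-[270,80])*5)
for k in blobs(s["img"],(0,140,90),(6,255,255),(265,110,375,230),4): print(cv2.boundingRect(k))
E
```

```text
[495.29359274  43.36900792 147.11199086] [4.12497314e-04 7.10254345e-01 7.03944959e-01 3.00255240e-04] 0.49750456835680235
0 [269.74603311 315.92478412]
15 [269.34063837 288.42340447]
25 [269.06767335 269.90586184]
(323, 162, 5, 12)
(322, 141, 5, 2)
```

View pics/l4.png

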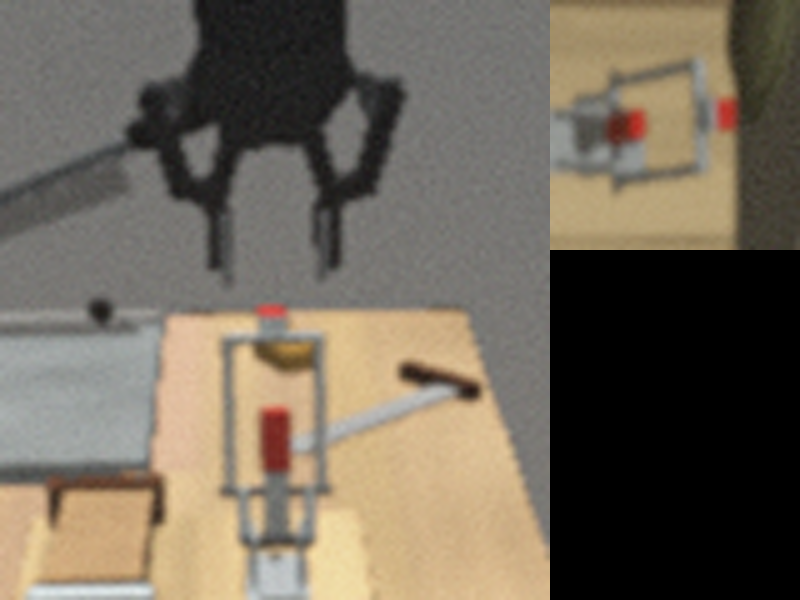

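Fingertips are at crop row ~278 (about z 168) and the tab at (271,311), z ≈152, centred between the fingers. Lower by 22 mm and pinch.

step_arm --increments '[[[0,0,1.2],[0,0,0],50],[[0,0,2.2],[0,0,0],50],[[0,0,2.2],[0,0,0],50],[[0,0,2.2],[0,0,0],30],[[0,0,2.2],[0,0,0],10],[[0,0,2.2],[0,0,0],10],[[0,0,2.2],[0,0,0],10],[[0,0,2.2],[0,0,0],10]]' --squeeze 25

```text
time_s: 13.82
eef_pos: [495.2, 43.5, 124.8]
ee_rot: [0.001, 0.71, 0.704, 0.001]
force: [6.0, -0.4, 0.6]
grip_width: 0.173
grip_force: 27.2
```

step_arm --increments '[[[1.5,0.1,-0.6],[0,0,0],10],[[3.3,0.1,-1.0],[0,0,0],10],[[5,0.1,-1.1],[0,0,0],10],[[6.8,0.1,-1.0],[0,0,0],10],[[8.5,0.1,-0.5],[0,0,0],10],[[10.2,0.1,0.2],[0,0,0],10],[[10.2,0.1,0.2],[0,0,0],10]]'

```text
time_s: 14.7
eef_pos: [495.6, 147.0, 121.5]
ee_rot: [-0.001, 0.71, 0.705, -0.0]
force: [-3.7, 0.0, 3.4]
grip_width: 0.176
grip_force: 25.8
```

```bash
cat > see.py <<'E'
from h import *
s=ctrl.capture("side");t=ctrl.capture("top");st=ctrl.sense();print(st["eef_pos"].round(1),st["force"].round(1),st["grip_width"].round(3))
for n,c,bx in(("top",t,(343,160,446,245)),("side",s,(265,100,375,230))):
  for k in blobs(c["img"],(0,140,90),(6,255,255),bx,4): print(n,cv2.boundingRect(k),k.reshape(-1,2).mean(0).round(1))
E
python3 see.py
```

```text
Traceback (most recent call last):
  File "see.py", line 2, in <module>
    s=ctrl.capture("side");t=ctrl.capture("top");st=ctrl.sense();print(st["eef_pos"].round(1),st["force"].round(1),st["grip_width"].round(3))
                                                                                                                   ^^^^^^^^^^^^^^^^^^^^^^
AttributeError: 'float' object has no attribute 'round'
```

step_arm --increments '[[[1.3,0,0.8],[0,0,0],10],[[2.5,0,1.9],[0,0,0],10],[[3.6,0,3.2],[0,0,0],10],[[4.6,0,4.6],[0,0,0],10],[[5.1,0,5.5],[0,0,0],10],[[5.25,0,6.6],[0,0,0],10],[[5.3,0,7.1],[0,0,0],10],[[5.3,0,7.1],[0,0,0],10]]'

```text
time_s: 15.8
eef_pos: [495.7, 198.4, 50.4]
ee_rot: [-0.001, 0.711, 0.704, -0.001]
force: [-5.5, 0.5, -0.1]
grip_width: 0.156
grip_force: 24.3
```

```bash
sed -i 's/st\["grip_width"\].round(3)/st["grip_width"]/' see.py; cat >> see.py <<'E'
import sys
if len(sys.argv)>1:
    a=cv2.resize(s["img"][110:220,270:370],(545,600),interpolation=cv2.INTER_CUBIC);b=cv2.resize(t["img"][190:240,355:405],(250,250),interpolation=cv2.INTER_CUBIC)
    o=np.zeros((600,800,3),np.uint8);o[:,:545]=a;o[:250,550:]=b;cv2.imwrite(sys.argv[1],o[:,:,::-1])
E
python3 see.py pics/l5.png
```

```text
[495.7 198.3  50.6] [-5.9  1.   0.1] 0.1548944718035157
side (323, 180, 6, 11) [325.5 185. ]
side (323, 166, 5, 9) [324.8 169.8]
```

View pics/l5.png

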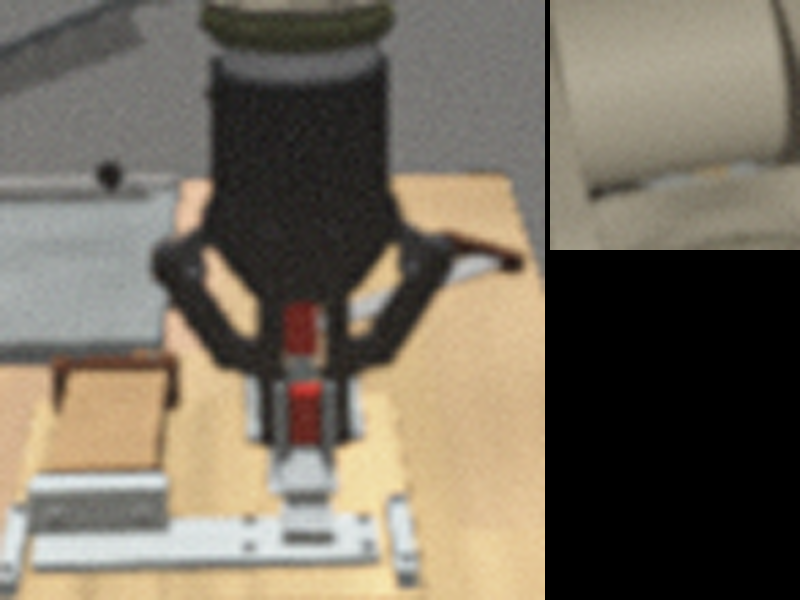

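```bash
python3 - <<'E'
from h import *;from path import *
s=ctrl.capture("side");O=np.array([539.5,98.5,0])
for b in [(86,60),(88,60),(84,60),(86,64),(86,56)]:
    h,bb,tb=fk(*ik(*b));f=R(ik(*b)[1]);z=15*np.array([-np.sin(f),np.cos(f)])
    print(b,"bar ends",proj(s,O+[-45-27,*bb]).round(1),proj(s,O+[-45+27,*bb]).round(1),"tab bot/top",proj(s,O+[-45,*(tb-z)]).round(1),proj(s,O+[-45,*(tb+z)]).round(1))
print("keeper lip",proj(s,O+[-45,78.2,46]))
E
```

```text
(86, 60) bar ends [336.9 194.8] [314.6 195.2] tab bot/top [325.8 195.9] [325.7 185. ]
(88, 60) bar ends [336.9 195.1] [314.6 195.6] tab bot/top [325.9 196.2] [325.7 185.2]
(84, 60) bar ends [336.8 194.4] [314.6 194.9] tab bot/top [325.8 195.6] [325.7 184.7]
(86, 64) bar ends [336.9 193.3] [314.6 193.7] tab bot/top [325.8 194.1] [325.7 182.8]
(86, 56) bar ends [336.9 196.3] [314.7 196.7] tab bot/top [325.9 197.7] [325.7 187.1]
keeper lip [325.74796813 198.87831929]
```

The tab is held upright at rows 180-191 and column 325, about 10 mm higher than the model, so the bar is near z≈72. Lower in stages and watch the force.

step_arm --increments '[[[0.1,0,0.7],[0,0,0],10],[[0.2,0,1.4],[0,0,0],10],[[0.3,0,2.0],[0,0,0],10],[[0.35,0,2.4],[0,0,0],10],[[0.35,0,2.4],[0,0,0],10]]'

```text
time_s: 16.58
eef_pos: [495.9, 201.7, 26.6]
ee_rot: [-0.001, 0.71, 0.704, -0.001]
force: [-6.5, -0.0, -0.3]
grip_width: 0.132
grip_force: 24.3
```

```bash
python3 see.py pics/l6.png
```

```text
[495.9 201.7  26.9] [-6.  -0.6  0.2] 0.12537976919953098
side (324, 189, 4, 10) [325.4 192.9]
```

step_arm --increments '[[[0.1,0,0.6],[0,0,0],10],[[0.1,0,1.2],[0,0,0],10],[[0.1,0,1.5],[0,0,0],10],[[0.1,0,1.5],[0,0,0],10]]'

```text
time_s: 17.18
eef_pos: [497.2, 203.0, 12.4]
ee_rot: [0.0, 0.71, 0.704, 0.0]
force: [0.7, 1.0, 1.7]
grip_width: 0.098
grip_force: 0.2
```

```bash
python3 see.py pics/l7.png; python3 - <<'E'
from h import *;from path import *
s=ctrl.capture("side");O=np.array([539.5,98.5,0])
for b in [(85,37),(85,44),(85,50),(89,37),(82,50)]:
    h,bb,tb=fk(*ik(*b));f=R(ik(*b)[1]);z=15*np.array([-np.sin(f),np.cos(f)])
    print(b,"bar ends",proj(s,O+[-45-27,*bb]).round(1),"tab bot/top",proj(s,O+[-45,*(tb-z)]).round(1),proj(s,O+[-45,*(tb+z)]).round(1))
E
```

```text
[496.8 202.9  12.3] [0.3 0.1 1.5] 0.09855031886163204
side (323, 190, 6, 9) [325.1 193.4]
(85, 37) bar ends [336.8 203.1] tab bot/top [326.  205.8] [325.9 197.4]
(85, 44) bar ends [336.8 200.6] tab bot/top [325.9 202.8] [325.9 193.5]
(85, 50) bar ends [336.8 198.3] tab bot/top [325.9 200.2] [325.8 190.3]
(89, 37) bar ends [336.9 203.8] tab bot/top [326.  206.4] [326.  197.7]
(82, 50) bar ends [336.8 197.8] tab bot/top [325.9 199.7] [325.8 189.9]
```

View pics/l7.png

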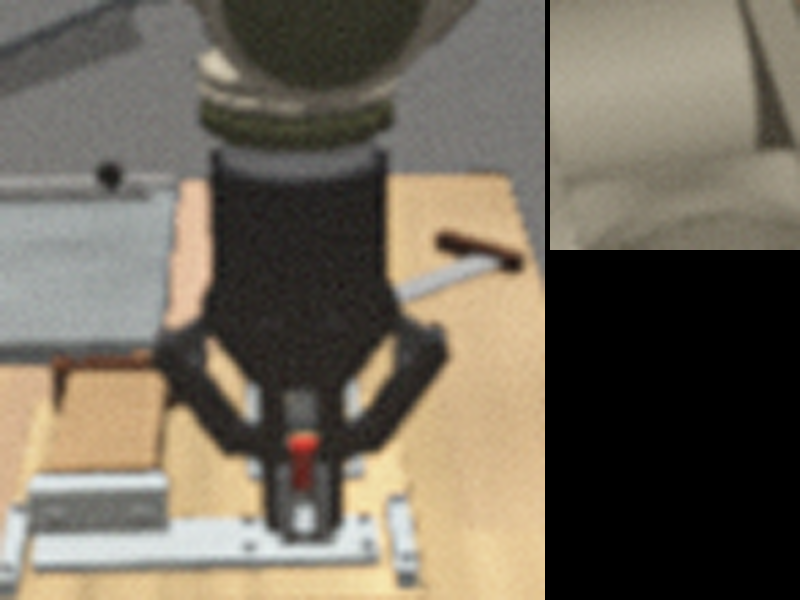

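The fingers slid off the +y side of the tab, and the bar seems to rest on the keeper's lip (bar ends at row ~196). I'll back off, measure the tab from above and re-pinch it centred.

step_arm --increments '[[[0.3,0,-2],[0,0,0],10],[[0.3,0,-6],[0,0,0],20],[[0.3,0,-11],[0,0,0],40],[[0,0,-16],[0,0,0],50],[[-4,4,-18],[0,0,0],50],[[-9,9,-18],[0,0,0],50],[[-14,13,-18],[0,0,0],50],[[-18,14,-18],[0,0,0],50]]'

```text
time_s: 18.32
eef_pos: [636.2, 19.8, 191.4]
ee_rot: [-0.0, 0.71, 0.704, -0.0]
force: [0.2, 0.1, 0.3]
grip_width: 0.498
grip_force: 0.0
```

step_arm --increments '[[[-4,0,0],[0,0,0],50],[[-4,0,0],[0,0,0],50]]'

```text
time_s: 18.58
eef_pos: [634.6, -20.9, 191.7]
ee_rot: [-0.0, 0.712, 0.703, -0.001]
force: [-0.5, 0.6, 0.2]
grip_width: 0.502
grip_force: 0.0
```

```bash
python3 see.py pics/l8.png; python3 - <<'E'
from h import *;from path import *
s=ctrl.capture("side");t=ctrl.capture("top");O=np.array([539.5,98.5,0])
for b in [(78,49),(80,49),(82,49),(85,37)]:
    h,bb,tb=fk(*ik(*b));f=R(ik(*b)[1]);z=15*np.array([-np.sin(f),np.cos(f)])
    print(b,"tab bot/top side",proj(s,O+[-45,*(tb-z)]).round(1),proj(s,O+[-45,*(tb+z)]).round(1),"top view",proj(t,O+[-45,*(tb-z)]).round(1),proj(t,O+[-45,*(tb+z)]).round(1),"bar",proj(t,O+[-45,*bb]).round(1),proj(s,O+[-45,*bb]).round(1))
g=t["img"][205:226,355:385].mean(2).astype(int)
print("lever",[(cv2.boundingRect(k)) for k in blobs(t["img"],(0,120,60),(8,255,255),(343,195,446,245),3)])
E
```

```text
[634.6 -18.  192.1] [-0.2  0.8 -0.9] 0.498329074692492
top (366, 214, 5, 5) [368.  216.4]
top (407, 212, 4, 6) [408.2 214.4]
side (324, 190, 5, 9) [325.7 194. ]
side (323, 162, 5, 12) [324.7 167.7]
(78, 49) tab bot/top side [325.8 199.5] [325.8 189.8] top view [365.2 216.9] [363.2 215.8] bar [370.6 217. ] [325.7 197.7]
(80, 49) tab bot/top side [325.9 199.8] [325.8 190.1] top view [364.4 216.9] [362.4 215.8] bar [369.8 217. ] [325.7 198.1]
(82, 49) tab bot/top side [325.9 200.1] [325.8 190.4] top view [363.6 216.9] [361.6 215.8] bar [369. 217.] [325.8 198.4]
(85, 37) tab bot/top side [326.  205.8] [325.9 197.4] top view [361.8 217.4] [358.2 216.4] bar [367.2 217.4] [325.8 203.4]
lever [(366, 214, 5, 6), (405, 212, 6, 6)]
```

Top view: the tab is at column 368.2, so the bar is at jig y≈68, on the post, and the lever hasn't turned (the tab slipped in the grip). Instead I'll push the tab's -y face in +y with closed fingers, level with the hinge.

step_arm --increments '[[[4,-4,0],[0,0,0],20],[[8,-8,0],[0,0,0],0],[[13,-12,0],[0,0,0],0],[[17.6,-14.1,0],[0,0,0],0],[[17.6,-14.1,4],[0,0,0],0],[[17.6,-14.1,8],[0,0,0],0],[[17.6,-14.1,8],[0,0,0],0],[[17.6,-14.1,8],[0,0,0],0]]'

```text
time_s: 19.77
eef_pos: [496.1, 159.6, 113.9]
ee_rot: [0.001, 0.71, 0.704, 0.001]
force: [-0.3, 0.5, -0.1]
grip_width: -0.003
grip_force: 0.0
```

```bash
python3 see.py; python3 - <<'E'
from h import *
s=ctrl.capture("side");st=ctrl.sense();p=st["eef_pos"]
g=cv2.cvtColor(s["img"],cv2.COLOR_RGB2GRAY)
print(g[150:192,316:334:2].tolist().__len__())
for r in range(150,190,2): print(r,g[r,312:340:2].tolist())
for dz in (0,10,20,30): print(dz,proj(s,p+[0,11,dz]).round(1))
E
```

```text
[496.3 159.4 114. ] [-1.   0.   0.3] -0.0025614345749941907
side (324, 190, 5, 9) [325.9 193.6]
side (323, 164, 5, 10) [324.7 168.7]
42
150 [199, 197, 200, 179, 49, 77, 73, 76, 47, 64, 101, 126, 194, 201]
152 [194, 199, 199, 181, 50, 73, 70, 72, 48, 51, 80, 120, 192, 194]
154 [196, 202, 202, 199, 61, 70, 72, 78, 53, 87, 169, 180, 193, 196]
156 [198, 194, 199, 194, 68, 76, 72, 78, 57, 95, 192, 195, 188, 187]
158 [194, 193, 195, 198, 71, 70, 76, 74, 49, 108, 188, 191, 190, 192]
160 [197, 195, 196, 193, 113, 82, 70, 78, 81, 143, 186, 188, 190, 191]
162 [193, 194, 195, 194, 191, 131, 64, 78, 163, 185, 187, 191, 188, 187]
164 [188, 193, 192, 194, 187, 101, 54, 59, 145, 188, 187, 187, 186, 182]
166 [190, 193, 191, 190, 191, 98, 59, 56, 145, 185, 184, 184, 182, 176]
168 [189, 193, 194, 190, 187, 101, 61, 59, 152, 192, 182, 164, 154, 162]
170 [190, 189, 190, 190, 187, 116, 58, 59, 136, 151, 151, 173, 182, 188]
172 [192, 188, 191, 191, 190, 114, 54, 57, 148, 183, 180, 182, 187, 184]
174 [193, 189, 190, 190, 191, 142, 65, 70, 150, 181, 180, 184, 187, 186]
176 [192, 187, 194, 194, 185, 153, 96, 93, 157, 165, 178, 179, 173, 182]
178 [183, 135, 165, 140, 104, 93, 96, 90, 95, 106, 127, 176, 151, 184]
180 [196, 164, 186, 128, 173, 160, 95, 99, 160, 155, 142, 182, 172, 188]
182 [192, 172, 189, 131, 177, 165, 95, 95, 171, 174, 129, 181, 191, 206]
184 [196, 183, 187, 133, 178, 167, 97, 89, 172, 161, 125, 177, 204, 216]
186 [195, 187, 190, 127, 169, 141, 95, 97, 137, 141, 130, 176, 210, 215]
188 [199, 183, 188, 129, 108, 82, 77, 83, 85, 95, 124, 173, 210, 218]
0 [324.7 172.2]
10 [324.6 168.2]
20 [324.5 164.3]
30 [324.5 160.3]
```

step_arm --increments '[[[0,0,4],[0,0,0],0],[[0,0,7.2],[0,0,0],0],[[0,0,7.8],[0,0,0],0],[[0,0,7.8],[0,0,0],0],[[0.5,0,7.8],[0,0,0],0],[[1.0,0,7.8],[0,0,0],0],[[1.5,0,7.8],[0,0,0],0],[[1.5,0,7.8],[0,0,0],0]]'

```text
time_s: 20.92
eef_pos: [496.0, 174.5, 34.8]
ee_rot: [0.0, 0.71, 0.704, 0.001]
force: [1.1, -1.6, 4.1]
grip_width: 0.001
grip_force: 1.4
```

```bash
python3 see.py
```

```text
[495.8 174.3  34.6] [ 0.3 -1.8  1.8] -0.004269700970574193
side (323, 191, 7, 10) [326. 195.]
side (325, 169, 1, 6) [325.  171.5]
```

step_arm --increments '[[[0.3,0,0],[0,0,0],0],[[0.6,0,0],[0,0,0],0],[[0.6,0,0],[0,0,0],0]]'

```text
time_s: 21.4
eef_pos: [495.2, 180.5, 34.0]
ee_rot: [-0.0, 0.71, 0.704, -0.0]
force: [-0.5, 0.2, -0.5]
grip_width: 0.002
grip_force: 0.0
```

```bash
python3 see.py
```

```text
[495.2 180.4  34. ] [-0.3 -0.9 -0.9] 0.001747910754782776
side (323, 193, 7, 9) [326.3 196.5]
side (324, 169, 4, 5) [325.2 170.6]
```

step_arm --increments '[[[0.2,0,0],[0,0,0],0],[[0.4,0,0],[0,0,0],0],[[0.4,0,0],[0,0,0],0]]'

```text
time_s: 21.88
eef_pos: [495.5, 184.4, 34.2]
ee_rot: [-0.0, 0.71, 0.704, 0.0]
force: [0.4, 0.3, 0.1]
grip_width: -0.003
grip_force: 0.0
```

```bash
python3 see.py
```

```text
[495.7 184.4  34.4] [-0.3 -1.4  0.8] -0.0009099531434569004
side (324, 195, 5, 8) [326.1 198.5]
side (324, 171, 4, 4) [325.3 172.2]
```

step_arm --increments '[[[0.2,0,0],[0,0,0],0],[[0.3,0,0],[0,0,0],0],[[0.3,0,0],[0,0,0],0]]'

```text
time_s: 22.35
eef_pos: [495.6, 187.2, 34.3]
ee_rot: [0.0, 0.71, 0.704, 0.0]
force: [-0.5, -0.9, 1.0]
grip_width: -0.0
grip_force: 0.0
```

```bash
python3 see.py
```

```text
[495.6 187.1  34.3] [-0.3 -0.3  0.2] 0.0019233653868310152
side (324, 199, 5, 7) [326.1 202. ]
side (324, 171, 4, 4) [325.3 172.4]
```

The tab dropped to rows 199-206, matching the hooked prediction (197-206). Back off, raise and confirm it stays.

step_arm --increments '[[[-0.3,0,0],[0,0,0],0],[[-0.6,0,0],[0,0,0],0],[[-0.6,0,-1],[0,0,0],0],[[-0.6,0,-2],[0,0,0],0],[[-0.6,0,-3.2],[0,0,0],0],[[-0.6,0,-3.2],[0,0,0],0]]'

```text
time_s: 23.2
eef_pos: [496.2, 181.3, 67.5]
ee_rot: [0.001, 0.71, 0.704, 0.001]
force: [-0.9, 0.2, -0.3]
grip_width: -0.002
grip_force: 0.0
```

```bash
python3 see.py; python3 - <<'E'
from h import *;from path import *
s=ctrl.capture("side");O=np.array([539.5,98.5,0])
for b in [(85,37),(89,37),(78,37)]:
    c,f=ik(*b);p=lambda r:proj(s,O+[-45,r*np.cos(R(c-15)),44+r*np.sin(R(c-15))]).round(1)
    print(b,c,"handle 38,70",p(38),p(70))
for k in blobs(s["img"],(0,100,50),(10,255,255),(315,150,336,212),3): print(cv2.boundingRect(k))
E
```

```text
[495.5 181.1  66.4] [-1.2  0.3 -0.1] -0.00046300287039867773
side (324, 200, 5, 6) [326.1 202.2]
(85, 37) 64.83568120073242 handle 38,70 [325.2 180.4] [325.2 174.5]
(89, 37) 56.56813661180536 handle 38,70 [325.2 182.4] [325.3 178.2]
(78, 37) 79.10761003788521 handle 38,70 [325.1 177.4] [325.1 168.8]
(324, 199, 6, 8)
```

step_arm --increments '[[[-1.3,0,0],[0,0,0],0],[[-2.6,0,0],[0,0,0],0],[[-3.7,0,-0.1],[0,0,0],0],[[-4.7,0,-0.3],[0,0,0],0],[[-5.7,0,-0.5],[0,0,0],0],[[-6.7,0,-0.6],[0,0,0],0],[[-6.7,0,-0.6],[0,0,0],0]]'

```text
time_s: 24.22
eef_pos: [494.9, 113.3, 72.2]
ee_rot: [0.0, 0.71, 0.704, -0.0]
force: [-0.1, -0.2, 0.2]
grip_width: -0.005
grip_force: 0.0
```

```bash
cat > see2.py <<'E'
from h import *
s=ctrl.capture("side");t=ctrl.capture("top");st=ctrl.sense();print(st["eef_pos"].round(1),st["force"].round(1))
for n,c,bx in(("top",t,(343,195,450,240)),("side",s,(315,135,336,212))):
  print(n,[cv2.boundingRect(k) for k in blobs(c["img"],(0,110,50),(9,255,255),bx,3)])
E
python3 see2.py
```

```text
[494.7 113.9  72.1] [-0.7  0.2  0.1]
top [(365, 215, 7, 5)]
side [(324, 197, 5, 6), (323, 173, 5, 2)]
```

```bash
python3 - <<'E'
from h import *;from path import *
s=ctrl.capture("side");t=ctrl.capture("top");O=np.array([539.5,98.5,0])
for c,f in((105,-23.6),(103,-23.6),(105,-14.5)):
    h,b,tb=fk(c,f);z=15*np.array([-np.sin(R(f)),np.cos(R(f))])
    print(c,f,b.round(1),"side bot/top",proj(s,O+[-45,*(tb-z)]).round(1),proj(s,O+[-45,*(tb+z)]).round(1),"top bot/top",proj(t,O+[-45,*(tb-z)]).round(1),proj(t,O+[-45,*(tb+z)]).round(1))
# jaw plate: brightness along side-view column & top row: pad/jaw edges
g=cv2.cvtColor(t["img"],cv2.COLOR_RGB2GRAY).astype(int)
g0=cv2.cvtColor(cv2.imread("pics/top0.png"),cv2.COLOR_BGR2GRAY).astype(int)
for r in (200,230): print(r,"now",g[r,345:400].tolist(),"\nthen",g0[r,345:400].tolist())
E
```

```text
105 -23.6 [66.6 37.1] side bot/top [325.8 202.6] [325.8 194.4] top bot/top [369.2 217.4] [365.5 216.4]
103 -23.6 [67.5 37.3] side bot/top [325.8 202.7] [325.8 194.5] top bot/top [368.8 217.4] [365.2 216.4]
105 -14.5 [70.7 49.1] side bot/top [325.8 198.1] [325.7 188.4] top bot/top [368.2 216.9] [366.4 215.8]
200 now [150, 147, 137, 137, 144, 141, 145, 143, 146, 145, 144, 145, 147, 144, 145, 143, 150, 161, 164, 165, 165, 167, 165, 166, 164, 167, 166, 167, 166, 167, 166, 163, 166, 161, 154, 146, 143, 139, 120, 80, 48, 55, 69, 68, 66, 78, 79, 82, 77, 84, 109, 138, 143, 142, 145] 
then [153, 150, 143, 136, 145, 144, 147, 145, 145, 147, 145, 147, 141, 142, 158, 166, 165, 165, 169, 165, 166, 168, 167, 167, 164, 168, 167, 166, 165, 159, 141, 137, 144, 145, 144, 144, 147, 144, 145, 144, 142, 143, 144, 145, 145, 144, 143, 142, 147, 142, 145, 146, 140, 143, 142]
230 now [145, 143, 137, 129, 151, 168, 170, 168, 172, 168, 169, 167, 166, 169, 165, 168, 160, 152, 159, 160, 148, 145, 155, 161, 164, 160, 161, 163, 158, 158, 154, 148, 148, 152, 153, 163, 169, 167, 166, 167, 170, 169, 171, 158, 127, 85, 61, 70, 69, 72, 65, 63, 60, 87, 125] 
then [143, 147, 136, 133, 155, 167, 170, 166, 169, 169, 168, 169, 168, 166, 166, 161, 156, 151, 151, 161, 163, 163, 162, 162, 165, 160, 161, 156, 149, 153, 164, 167, 171, 169, 169, 171, 170, 167, 169, 167, 170, 167, 169, 168, 167, 169, 169, 166, 166, 168, 167, 169, 168, 165, 167]
```

The jaw has moved about 3.5 px (≈8 mm) towards the fence along with the loop, and the tab is at the hooked height, so the latch is engaged. Continue the lever over its arc.

step_arm --increments '[[[-0.9,0,0],[0,0,0],0],[[-1.8,0,0.1],[0,0,0],0],[[-2.7,0,0.4],[0,0,0],0],[[-3.5,0,0.8],[0,0,0],0],[[-4.3,0,1.4],[0,0,0],0],[[-4.3,0,1.4],[0,0,0],0]]'

```text
time_s: 25.18
eef_pos: [494.5, 70.5, 58.1]
ee_rot: [-0.0, 0.71, 0.704, -0.0]
force: [-1.1, 2.1, -0.2]
grip_width: 0.0
grip_force: 0.8
```

```bash
python3 see2.py
```

```text
[494.6  70.8  58.5] [-0.9  0.5  1.6]
top [(371, 214, 5, 6)]
side [(324, 192, 5, 9), (322, 170, 6, 5)]
```

step_arm --increments '[[[-0.4,0,0.3],[0,0,0],0],[[-0.8,0,0.7],[0,0,0],0],[[-1.1,0,1.2],[0,0,0],0],[[-1.5,0,1.8],[0,0,0],0],[[-1.7,0,2.4],[0,0,0],0],[[-1.8,0,2.8],[0,0,0],0],[[-1.8,0,2.8],[0,0,0],0]]'

```text
time_s: 26.15
eef_pos: [494.3, 53.1, 30.0]
ee_rot: [-0.0, 0.71, 0.704, -0.0]
force: [0.8, -0.3, 0.1]
grip_width: -0.001
grip_force: 0.0
```

```bash
python3 see2.py
```

```text
[494.6  53.2  30.4] [ 0.9 -0.2  0.4]
top [(374, 214, 3, 6)]
side [(323, 189, 6, 11), (322, 177, 6, 5)]
```

step_arm --increments '[[[0,0,0.3],[0,0,0],0],[[0,0,0.6],[0,0,0],0],[[0,0,0.6],[0,0,0],0]]'

```text
time_s: 26.62
eef_pos: [494.8, 53.1, 26.0]
ee_rot: [0.0, 0.71, 0.704, 0.0]
force: [-7.1, -0.3, 22.6]
grip_width: -0.001
grip_force: 10.9
```

step_arm --increments '[[[0,0,-2],[0,0,0],0],[[0,0,-6],[0,0,0],0],[[0,0,-11],[0,0,0],0],[[0,0,-17],[0,0,0],0],[[-4,5,-18],[0,0,0],0],[[-8,10,-18],[0,0,0],0],[[-10,15,-18],[0,0,0],0],[[-10,15,-18],[0,0,0],0]]'

```text
time_s: 27.62
eef_pos: [645.3, -50.0, 201.4]
ee_rot: [-0.001, 0.711, 0.703, -0.001]
force: [-0.2, 1.0, -0.4]
grip_width: 0.0
grip_force: 0.0
```

```bash
python3 see2.py; python3 - <<'E'
from h import *;from path import *
s=ctrl.capture("side");t=ctrl.capture("top");O=np.array([539.5,98.5,0])
h,b,tb=fk(195,0);z=np.array([0,15])
print("tab pred side",proj(s,O+[-45,*(tb-z)]).round(1),proj(s,O+[-45,*(tb+z)]).round(1),"top",proj(t,O+[-45,*(tb-z)]).round(1),proj(t,O+[-45,*(tb+z)]).round(1))
for r in(38,70): print("handle pred",r,proj(t,O+[-45,-r,46]).round(1),proj(s,O+[-45,-r,46]).round(1))
g=cv2.cvtColor(t["img"],cv2.COLOR_RGB2GRAY).astype(int);print(g[185,370:400].tolist())
r=[onz(t,*p,43).round(1) for p in [(386,178)]]
for k in blobs(t["img"],(8,90,90),(20,255,200),(375,160,440,200),30):
    R_=cv2.minAreaRect(k);P=np.array([onz(t,*q,43)[:2] for q in cv2.boxPoints(R_)]);print("wood",P.round().tolist())
E
```

```text
[643.3 -48.  203.4] [-0.1  1.   1. ]
top [(417, 214, 13, 6), (374, 214, 3, 6)]
side [(323, 189, 6, 11), (322, 177, 6, 5)]
tab pred side [325.7 198.4] [325.5 187.3] top [374.5 217.2] [376.  216.1]
handle pred 38 [417.2 217. ] [324.9 181. ]
handle pred 70 [430.1 217. ] [324.7 176.6]
[164, 163, 165, 168, 164, 148, 121, 144, 164, 171, 171, 160, 144, 164, 162, 132, 128, 134, 136, 134, 134, 136, 138, 136, 136, 138, 137, 137, 134, 137]
wood [[632.0, 140.0], [631.0, 1.0], [540.0, 4.0], [540.0, 142.0]]
```

The handle spans columns 417-430 and the tab is at 374-377. Both match the prediction for a flat lever with the loop hooked, and the pad is against the block. Handing in.

```bash
python3 -c "
from rig import ctrl
print(ctrl.finish_job())"
```

```text
the job is handed in; nothing more can be done
None
```

I handed the job in at about 28 s: the camera measurements show the block in the bay against the pad, the loop hooked on the keeper and the lever flat with the robot clear, but the hand-in gave no verdict.

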